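# Swing a cable channel into its holder on a harness board

### The arm

A 7-joint arm with a two-finger parallel gripper is mounted at the origin on the work surface. World frame = base frame: x ahead of the robot, y to its left, z up, the work surface at z = 0. Lengths are in m, angles in rad, forces in N, time in s.
With the tool pointing down it reaches from about 0.425 to 0.925 m from the base axis. Payload 6.8 kg.
Tool frame: the origin (TCP) lies midway between the tips of the shut fingers; the grasp point (between the pads) lies 19 mm behind it; z points along the fingers, y is the direction in which the jaws open and shut (so a half turn about z gives the same grasp; the last joint's range is limited). The gripper opens to 85 mm and grips with 20 to 120 N. Pads are 22 mm wide; open, the fingers measure 114 mm over their backs; the gripper's body (76 mm by 85 mm) begins 54 mm behind the grasp point. The pads swing forward as they close: fully open they stand 13 mm farther back than shut.
Start: joints at [-1.445, 0.477, 0.022, 1.555, -0.011, 1.109, -0.083], TCP at [0.156, 0.657, 0.231] pointing down, gripper open.
Joint ranges: [-2.96, 2.96], [-0.34, 2.1], [-1.41, 1.46], [0.24, 2.44], [-1.37, 4.51], [0.17, 1.92], [-2.96, 2.96]. Speed limits (rad/s): [2.39, 2.39, 3.14, 3.14, 3.14, 3.14, 3.14].

### API

Orientations are given as a 3x3 rotation matrix whose columns are the frame's x, y, z axes.
In Python, from cell import env, viewer gives the robot as it stands.
- The arm moves only by the tool send_rows, never from a script. Its arguments are lists of equal length, an entry for each row: "linear": the shift along the tool's x, y, z in m, a list of three; "twist": the turn, a rotation vector about the tool's x, y, z in rad, a list of three; "gripper": the finger opening in m, from 0 to 0.0854. A call has 1 to 8 rows; each row shifts and turns the pose as measured when the row begins, along the tool's axes as they then stand; what a row does not reach is not made up. A row lasts 1/8 s, in which the tool goes at most 62.5 mm and 10.7 degrees, less where a joint would pass 70% of its speed; a pose out of reach is approached as far as the arm can. A call with a gripper value outside its range is refused whole. The fingers move at their own pace and stop on an object; the grip force is fixed at half the most. Time passes only in rows, so rows that do not move let the fingers close. It gives the time, the measured TCP pose, the force and the opening at its end, in the units of the state.
- env.get_state(): the state, without advancing time (a new reading comes with each control period).
- viewer.capture(name): name is "side" or "top" or "wrist"; returns (picture, depth): 400x640x3 uint8, red, green, blue; 400x640 float32, m along the optical axis (not along the pixel's ray), 0 where there is no reading.
- viewer.get_calibration(name): a dict with "vertical_fov" (degrees; the focal length in pixels is half the picture's height over the tangent of half this angle, whatever the lens; pixels are square), "cx", "cy" (the principal point, pixels), "rvec" (rotation vector, rad) and "tvec" (3), from world to camera coordinates, as OpenCV has them. Camera axes: x right, y down, z forward; pixel columns grow to the right and rows downward; lengths in m; the calibration is good to about 2 mm. A picture is of the moment at which its call begins: read the wrist's pose just before it. get_calibration takes no time and is no camera call; for the wrist camera it gives the pose at the moment of the call.
- env.hand_in(): hands the job in, once; it reports no verdict.
The state is a dict: "clock": time; "qpos": joint angles; "qvel": joint speeds; "effort": joint torques, N m; "tcp_pos": TCP position; "tool_rot": TCP orientation; "ft_force": force on the tool from outside, world axes, zero at the start; "ft_torque": the same for the moment, N m; "grip_width": finger opening in m.
Only numpy, scipy, OpenCV 4.12 (cv2) and the standard library are available. Lean on these libraries where they do the work, as an engineer would, in place of code of your own. Each camera call takes 0.05 s, during which the arm holds its last target.

### The job

Load the black cable channel into its holder on the harness board: slide its forked end under the head of the steel post and push it firmly home against the post while the channel still stands at a clear angle, then swing the other end round the post, past the sprung roller and under the lip, until it rests in line against the yellow stop with the roller sprung out behind it. The channel is thin plastic, so feel your way and never force it; leave the cup, tape and connector where they are, and let go when done.

Things in the scene. Friction and masses are not known exactly. Their poses are not given: they have to be found in the camera images.
- channel: Black plastic cable channel, 90 g +-40 %, open side up. Origin on its underside midway along; x from the forked end (-x) to the tongue (+x), z up. Trough, to be gripped: x -85 to +75 mm, 24 wide outside, 22 tall, walls 3. Fork tab at -x: 24 wide, 5 thick, to x -125.5, slot 10 wide open to -x with flat bottom at x -106. Tongue: 20 wide, 5 thick, end bevelled from x +110 (-y side) to +98 (+y side).
- fork_seat (a point): Point of the channel at (-110, 0, 0) mm in its frame, in the fork's slot: where the post's axis is when the fork is fully home on the post.
- tongue_end (a point): Outermost point of the channel's tongue, at (+110, -8, 0) mm in its frame.
- fixture: The holder, fixed on the flat board (z = 0), its centre line printed in blue. x along that line from the post to the roller catch, y horizontal towards the yellow stop's side, z up. With the channel home its frame lies on this one to within the post's setting (up to 3 mm along x). The channel swings in from the -y side, sliding on the board.
- line_stop: Fixed yellow steel stop, 20 mm along x. Origin at board level in the middle of its face, at (+90, +10) mm in the fixture's frame; the face looks to fixture -y and the tongue's side comes to rest on it. A lip 9 to 14 mm high overhangs the face by 8 mm: the tongue slides in under it. Foot 44 mm wide, to 34 mm behind the face.
- catch (a joint): Travel in m of the spring catch's bolt along fixture +x: 0 fully out, 0.012 fully in; 0.0005 to 0.007 with the channel home (by the post's setting; it then presses the channel on post and stop), 1.5 mm more as the tongue's corner passes. Spring 8.5 N when out, plus 1 N per mm. Getting the tongue past takes 7 to 12 N across the channel at the tongue, more when pushed nearer the post.
- roller_centre (a point): Axis, at board level, of the catch's white upright roller: 8 mm in diameter, to 12.5 mm high, on the sliding bolt (16.5 mm high); at (+108.3, -11.2) mm in the fixture's frame when fully out. The tongue's bevel pushes it outwards, then it springs out behind the tongue's corner. Its aluminium housing, 26 mm tall, fills fixture x +126 to +180, y -29 to +6 mm (foot plate y -43 to +20).
- cup: Bystander: empty clear plastic cup, 68 mm in diameter at the rim, 75 mm tall; origin at the middle of its underside.
- tape: Bystander: roll of yellow tape lying flat, 84 mm in diameter, 19 mm high; origin at the middle of its underside.
- connector: Bystander: white connector housing, 50 x 30 x 28 mm; origin at the middle of its underside.
- post_track: Flush slotted aluminium track in the board, origin at its middle, at (-110, 0) mm in the fixture's frame, with the fixed steel post clamped in it: anywhere up to 3 mm either way along fixture x from the origin; where is not measured. Post: shank 8 mm in diameter up to 9 mm high, then a flat head 18 mm in diameter, 9 to 14 mm high. The fork slides in under the head, it cannot go on from above.
There are look-alikes about, which are no part of the job. Several things have the shape of the channel; the one meant has the colours described above.

How it is judged:
By the outcome, as a careful person would: the job done as asked, in the order asked, and still so for the second after the job is handed in, with the robot touching nothing.
It also fails if it takes over 56 s, if anything falls off the work surface, if the arm or the gripper's body presses on something with over 40 N, if the wrist force passes 120 N, or if a joint passes its speed limit or range.

## Working session

There is one attempt and no reset: what is moved stays moved. The work goes in short steps, Python scripts to look and compute and a tool call to move; the robot and the scene stay as the last step left them, time stands still between calls to the robot, and variables do not carry over. Pictures are saved under pics/ and viewed, and the job is handed in when it is done.

Besides the shell and the picture viewer there is one more tool, called after ">>>" by a JSON object that holds its "name" and its "arguments", one argument or row to a line. send_rows: Moves the arm, as the interface text tells. Its arguments: {"type":"object","properties":{"linear":{"type":"array"},"twist":{"type":"array"},"gripper":{"type":"array"}},"required":["linear","twist","gripper"]}

```bash
mkdir -p pics; ls; cat > h.py <<'E'
import numpy as np, cv2
from cell import env, viewer
def cap(n,f):
    c=viewer.get_calibration(n); im,d=viewer.capture(n)
    cv2.imwrite(f'pics/{f}.png',im[:,:,::-1]); np.savez(f'pics/{f}.npz',im=im,d=d,**{k:np.array(v) for k,v in c.items() if not isinstance(v,str)})
    return im,d,c
def load(f):
    z=np.load(f'pics/{f}.npz'); return z['im'],z['d'],z
def K(c): 
    f=200/np.tan(np.radians(float(c['vertical_fov']))/2); return f,float(c['cx']),float(c['cy'])
def ray(c,u,v,z):
    "pixel -> world at height z"
    f,cx,cy=K(c);R=cv2.Rodrigues(np.array(c['rvec'],float))[0];t=np.array(c['tvec'],float).ravel()
    o=-R.T@t; d=R.T@np.array([(u-cx)/f,(v-cy)/f,1]); return o+d*(z-o[2])/d[2]
def dep(c,d,u,v):
    f,cx,cy=K(c);R=cv2.Rodrigues(np.array(c['rvec'],float))[0];t=np.array(c['tvec'],float).ravel()
    D=d[int(v),int(u)]; return R.T@(np.array([(u-cx)/f*D,(v-cy)/f*D,D])-t)
def proj(c,p):
    f,cx,cy=K(c);R=cv2.Rodrigues(np.array(c['rvec'],float))[0];t=np.array(c['tvec'],float).ravel()
    q=R@np.array(p)+t; return np.array([f*q[0]/q[2]+cx,f*q[1]/q[2]+cy])
E
python3 - <<'E'
from h import *
for n in ['side','top','wrist']:
    im,d,c=cap(n,n+'0'); print(n,c)
s=env.get_state(); print(s)
E
```

```text
pics
side {'vertical_fov': 56.43756840040341, 'cx': 319.07817676659226, 'cy': 208.0207770641249, 'rvec': array([ 2.03884504, -0.44310947,  0.27784633]), 'tvec': array([-0.50629421,  0.12441395,  0.74100148])}
top {'vertical_fov': 47.90300506509441, 'cx': 324.54596722878136, 'cy': 208.72335482404316, 'rvec': array([ 2.14804067, -2.1823041 ,  0.1248274 ]), 'tvec': array([-0.04059239,  0.54130054,  0.8515816 ])}
wrist {'vertical_fov': 65.46829369311693, 'cx': 321.62168592540064, 'cy': 200.54537846171124, 'rvec': array([-2.28161628, -1.80286888, -0.25386556]), 'tvec': array([-0.67468774, -0.0363787 ,  0.37979775])}
{'clock': 0.15, 'qpos': array([-1.44508906,  0.47762513,  0.02232617,  1.55623082, -0.01151735,
        1.10925796, -0.08309593]), 'qvel': array([ 1.46873779e-03,  8.62622347e-05,  4.23335068e-04, -4.98693407e-03,
        1.66759130e-04,  1.07509839e-03, -1.17631435e-03]), 'effort': array([ 1.88788224e-03, -5.96930301e+01,  1.60993181e+00, -2.81493849e+01,
        1.26291881e-02,  6.60375750e-03, -2.26391296e-05]), 'tcp_pos': array([0.15626943, 0.65619724, 0.23053591]), 'tool_rot': array([[-9.72798853e-01,  2.31651308e-01, -2.51687913e-04],
       [ 2.31651434e-01,  9.72797889e-01, -1.37097535e-03],
       [-7.27467632e-05, -1.39198712e-03, -9.99999029e-01]]), 'ft_force': array([ 0.17504548, -0.20060441,  0.37646472]), 'ft_torque': array([-0.01559806,  0.00098355, -0.01458786]), 'grip_width': 0.08503928254972776}
```

View pics/top0.png

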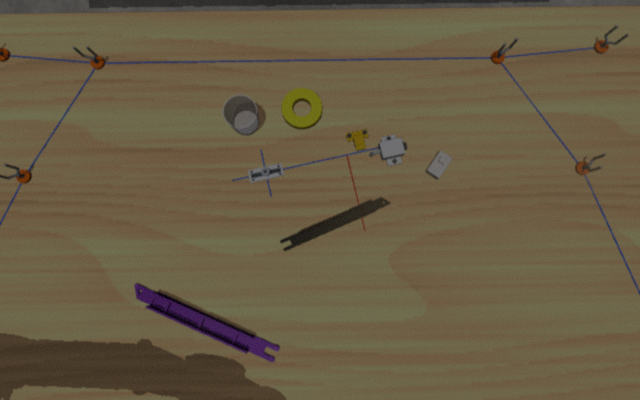

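View pics/side0.png

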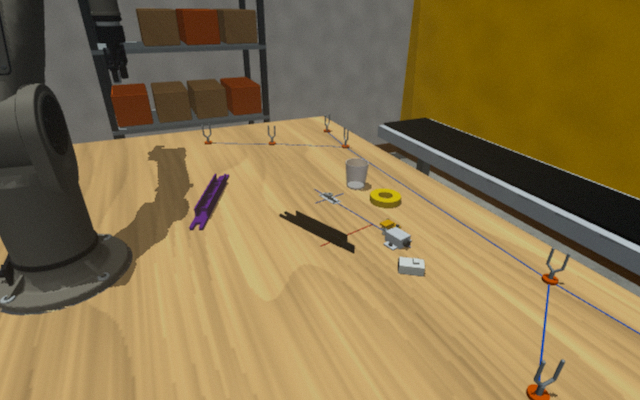

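View pics/wrist0.png

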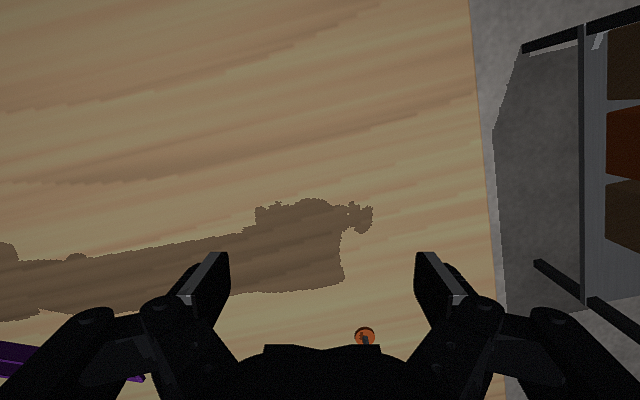

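```bash
python3 - <<'E'
from h import *
im,d,c=load('top0')
cr=im[80:260,220:460,::-1]
cr=cv2.convertScaleAbs(cv2.resize(cr,(792,594),interpolation=cv2.INTER_CUBIC),alpha=1.6)
cv2.imwrite('pics/crop0.png',cr)
E
```

```text
(no output)
```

View pics/crop0.png

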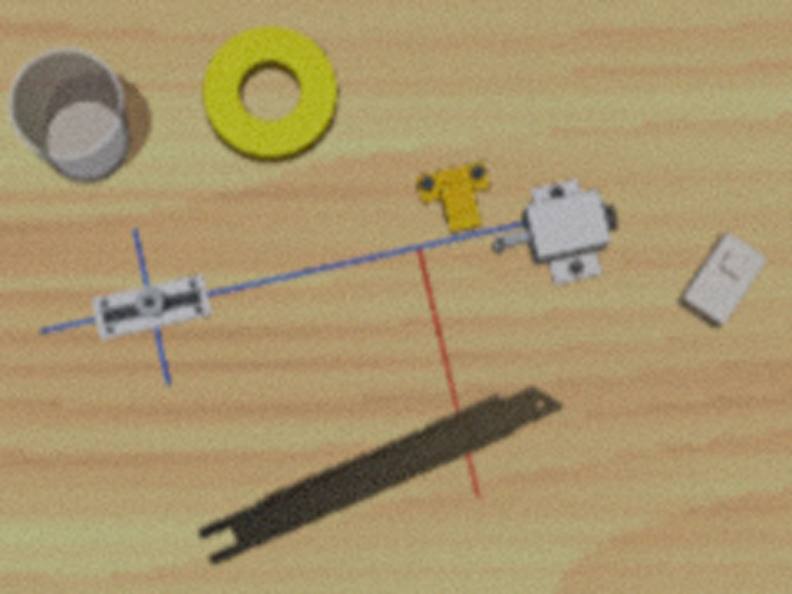

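```bash
python3 - <<'E'
from h import *
im,d,c=load('top0')
g=lambda x,y,z:ray(c,220+(x+.5)/3.3-.5,80+(y+.5)/3.3-.5,z)
P={}
for n,x,y,z in [('lineL',42,331,0),('lineR',525,224,0),('crossT',135,230,0),('crossB',169,385,0),('trackc',152,307,0),('posthead',151,301,.014),('stopfaceL',457,232,.014),('stopfaceR',481,227,.014),('roller',498,245,.0125),('forkA',200,533,.005),('forkB',213,562,.005),('slot',233,537,.005),('tongueTip',562,406,.005),('tongueB',534,387,.005),('trA',495,396,.022),('trB',240,545,.022),('trC',505,425,.022),('connector',722,281,.028),('tape',270,93,.019),('red0',420,250,0),('red1',477,495,0)]:
    P[n]=g(x,y,z); print(n,P[n].round(4))
a=P['lineR']-P['lineL']; print('fixyaw',np.degrees(np.arctan2(a[1],a[0])), 'cross',np.degrees(np.arctan2(*(P['crossT']-P['crossB'])[[1,0]])))
m=(P['forkA']+P['forkB'])/2; t=P['tongueTip']-m; print('ch', np.degrees(np.arctan2(t[1],t[0])),np.linalg.norm(t))
import numpy as np
ey=np.array([-a[1],a[0]])/np.hypot(a[0],a[1]); ex=np.array([a[0],a[1]])/np.hypot(a[0],a[1])
for n in P: 
    q=(P[n]-P['trackc'])[:2]; print(n,(1000*np.array([q@ex,q@ey])).round(1)-[110,0])
E
```

```text
lineL [0.606  0.1378 0.    ]
lineR [ 0.669  -0.1629  0.    ]
crossT [0.6689 0.0803 0.    ]
crossB [0.5711 0.0594 0.    ]
trackc [0.62   0.0698 0.    ]
posthead [0.621  0.0686 0.014 ]
stopfaceL [ 0.6611 -0.1192  0.014 ]
stopfaceR [ 0.6641 -0.134   0.014 ]
roller [ 0.653  -0.1443  0.0125]
forkA [0.4796 0.0403 0.005 ]
forkB [0.462  0.0325 0.005 ]
slot [0.4768 0.0203 0.005 ]
tongueTip [ 0.5536 -0.1815  0.005 ]
tongueB [ 0.5656 -0.1647  0.005 ]
trA [ 0.5582 -0.1389  0.022 ]
trB [0.4714 0.015  0.022 ]
trC [ 0.5406 -0.1444  0.022 ]
connector [ 0.6251 -0.2769  0.028 ]
tape [ 0.7492 -0.0055  0.019 ]
red0 [ 0.6535 -0.097   0.    ]
red1 [ 0.5003 -0.1286  0.    ]
fixyaw -78.16737025868088 cross 12.070758552670874
ch -69.17916720691592 0.2331767372597384
lineL [-179.4    0.2]
lineR [127.8   0.2]
crossT [-110.3   50. ]
crossB [-109.9  -50. ]
trackc [-110.    0.]
posthead [-108.6    0.7]
stopfaceL [83.4  1.5]
stopfaceR [98.5  1.3]
roller [106.3 -11.7]
forkA [-109.9 -143.5]
forkB [-105.9 -162.4]
slot [ -90.9 -150.3]
tongueTip [ 122.4 -116.5]
tongueB [ 108.4 -101.3]
trA [  81.6 -103.3]
trB [ -86.8 -156.8]
trC [  83.4 -121.7]
connector [230.4 -66.1]
tape [ -9.8 111. ]
red0 [60.1 -1.5]
red1 [  59.6 -157.9]
```

```bash
cat >> h.py <<'E'
EXA=np.radians(-78.1)
PC=np.array([0.6200,0.0698])  # track centre world
def fix2w(p,yaw=EXA,pc=PC):
    e=np.array([np.cos(yaw),np.sin(yaw)]);n=np.array([-e[1],e[0]])
    return pc+e*(p[0]+.110)+n*p[1]
def w2fix(q,yaw=EXA,pc=PC):
    e=np.array([np.cos(yaw),np.sin(yaw)]);n=np.array([-e[1],e[0]]);d=np.asarray(q)[:2]-pc
    return np.array([d@e-.110,d@n])
def tcp():
    s=env.get_state();R=np.array(s['tool_rot']);return np.array(s['tcp_pos']),R,s
def jaw(R): return np.degrees(np.arctan2(R[1,1],R[0,1]))
E
python3 - <<'E'
from h import *
im,d,c=load('top0')
m=(im.max(2)<62).astype(np.uint8); m[:190]=0;m[260:]=0;m[:,:270]=0;m[:,400:]=0
n,l,st,ce=cv2.connectedComponentsWithStats(m); k=1+np.argmax(st[1:,4]); print(st[k],ce[k])
# model fit: project channel outline
def outline(x,y,yaw):
    e=np.array([np.cos(yaw),np.sin(yaw)]);nn=np.array([-e[1],e[0]])
    def P(pts,z): return np.array([proj(c,[*(np.array([x,y])+e*a/1000+nn*b/1000),z/1000]) for a,b in pts])
    img=np.zeros((1600,2560),np.uint8)
    def fill(pts,val=255): cv2.fillPoly(img,[np.round(((pts+.5)*4-.5)*16).astype(np.int32)],val,shift=4)
    tb=[(-125.5,-12),(-125.5,-5),(-106,-5),(-106,5),(-125.5,5),(-125.5,12),(-85,12),(-85,-12)]
    fill(P(tb,5)); fill(P([(75,-10),(110,-10),(98,10),(75,10)],5))
    for z in(0,22): fill(P([(-85,-12),(75,-12),(75,12),(-85,12)],z))
    return cv2.resize(img,(640,400),interpolation=cv2.INTER_AREA)/255.
mm=cv2.GaussianBlur((l==k).astype(float),(0,0),.7)
from scipy.optimize import minimize
f=lambda v:((cv2.GaussianBlur(outline(v[0]/100,v[1]/100,v[2]/20),(0,0),.7)-mm)**2).sum()
v0=np.array([.5165*100,-.0735*100,np.radians(-66.5)*20])
r=minimize(f,v0,method='Nelder-Mead',options=dict(initial_simplex=[v0,v0+[.5,0,0],v0+[0,.5,0],v0+[0,0,.6]],maxiter=120))
x,y,w=r.x[0]/100,r.x[1]/100,r.x[2]/20
print(f(v0),r.fun,x,y,np.degrees(w))
e=np.array([np.cos(w),np.sin(w)]);g=np.array([x,y])+.035*e;print('grip',g)
cw=viewer.get_calibration('wrist');R=cv2.Rodrigues(cw['rvec'])[0];o=-R.T@cw['tvec'];p,RT,s=tcp();print('cam in tool',RT.T@(o-p),'\n',RT.T@R.T)
E
```

```text
[ 281  198  109   53 1242] [334.05152979 222.22544283]
102.32695365565579 30.383959766825065 0.5192704906537731 -0.07686575433161964 -67.15481160991774
grip [ 0.53285898 -0.10912026]
cam in tool [ 0.07098053  0.00075611 -0.14309644] 
 [[ 1.18290031e-04 -9.60415003e-01 -2.78573164e-01]
 [ 9.99999902e-01  2.32722609e-04 -3.77711422e-04]
 [ 4.27589991e-04 -2.78573092e-01  9.60414936e-01]]
```

```bash
cat >> h.py <<'E'
from scipy.spatial.transform import Rotation as Ro
def plan(tgts,step=.055,rot=.16,p=None,R=None,prec=4):
    """tgts: list of (x,y,z,jawbearing deg); prints rows"""
    if p is None: p,R,_=tcp()
    L=[];T=[]
    for x,y,z,b in tgts:
        dz=(b-jaw(R)+90)%180-90; xb=np.radians(jaw(R)+dz)
        yv=np.array([np.cos(xb),np.sin(xb),0]);zv=np.array([0,0,-1.]);Rt=np.stack([np.cross(yv,zv),yv,zv],1)
        d=np.array([x,y,z])-p; rv=Ro.from_matrix(R.T@Rt).as_rotvec()
        n=max(1,int(np.ceil(np.linalg.norm(d)/step-1e-6)),int(np.ceil(np.linalg.norm(rv)/rot-1e-6)))
        for i in range(n):
            L.append((R.T@(d/n)).round(prec).tolist());T.append((rv/n).round(prec).tolist());R=R@Ro.from_rotvec(rv/n).as_matrix()
        p=np.array([x,y,z])
    print(len(L));print(str(L).replace(' ',''));print(str(T).replace(' ',''))
E
python3 - <<'E'
from h import *
plan([(.43,.38,.23,60),(.533,-.109,.20,22.85)])
E
```

```text
18
[[-0.0413,-0.0257,0.0001],[-0.0422,-0.0241,0.0001],[-0.043,-0.0226,0.0001],[-0.0438,-0.021,0.0001],[-0.0446,-0.0194,0.0001],[-0.0452,-0.0178,0.0001],[-0.0458,-0.0162,0.0001],[-0.0464,-0.0145,0.0001],[-0.0334,-0.0372,0.003],[-0.0357,-0.035,0.003],[-0.0379,-0.0326,0.003],[-0.0399,-0.03,0.003],[-0.0418,-0.0274,0.003],[-0.0435,-0.0246,0.003],[-0.045,-0.0218,0.003],[-0.0463,-0.0188,0.003],[-0.0474,-0.0158,0.003],[-0.0483,-0.0127,0.003]]
[[-0.0002,0.0,0.0362],[-0.0002,0.0,0.0362],[-0.0002,0.0,0.0362],[-0.0002,0.0,0.0362],[-0.0002,0.0,0.0362],[-0.0002,0.0,0.0362],[-0.0002,0.0,0.0362],[-0.0002,0.0,0.0362],[-0.0,-0.0,0.0648],[-0.0,-0.0,0.0648],[-0.0,-0.0,0.0648],[-0.0,-0.0,0.0648],[-0.0,-0.0,0.0648],[-0.0,-0.0,0.0648],[-0.0,-0.0,0.0648],[-0.0,-0.0,0.0648],[-0.0,-0.0,0.0648],[-0.0,-0.0,0.0648]]
```

>>> {"name": "send_rows", "arguments": {
  "linear": [
    [-0.041, -0.026, 0],
    [-0.042, -0.024, 0],
    [-0.043, -0.023, 0],
    [-0.044, -0.021, 0],
    [-0.045, -0.019, 0],
    [-0.045, -0.018, 0],
    [-0.046, -0.016, 0],
    [-0.046, -0.015, 0]
  ],
  "twist": [
    [0, 0, 0.036],
    [0, 0, 0.036],
    [0, 0, 0.036],
    [0, 0, 0.036],
    [0, 0, 0.036],
    [0, 0, 0.036],
    [0, 0, 0.036],
    [0, 0, 0.036]
  ],
  "gripper": [0.085, 0.085, 0.085, 0.085, 0.085, 0.085, 0.085, 0.085]
}}

```text
clock: 1.15
tcp_pos: [0.4323, 0.3735, 0.2279]
tool_rot: [[-0.867, 0.498, -0.004], [0.498, 0.867, -0.003], [0.002, -0.004, -1.0]]
ft_force: [-0.6, 1.0, 0.2]
grip_width: 0.0849
```

>>> {"name": "send_rows", "arguments": {
  "linear": [
    [-0.033, -0.037, 0.003],
    [-0.036, -0.035, 0.003],
    [-0.038, -0.032, 0.003],
    [-0.04, -0.03, 0.003],
    [-0.042, -0.027, 0.003],
    [-0.043, -0.025, 0.003],
    [-0.045, -0.022, 0.003],
    [-0.046, -0.019, 0.003]
  ],
  "twist": [
    [0, 0, 0.065],
    [0, 0, 0.065],
    [0, 0, 0.065],
    [0, 0, 0.065],
    [0, 0, 0.065],
    [0, 0, 0.065],
    [0, 0, 0.065],
    [0, 0, 0.065]
  ],
  "gripper": [0.085, 0.085, 0.085, 0.085, 0.085, 0.085, 0.085, 0.085]
}}

```text
clock: 2.15
tcp_pos: [0.5145, -0.0303, 0.2039]
tool_rot: [[-0.49, 0.872, -0.002], [0.872, 0.49, -0.002], [-0.001, -0.002, -1.0]]
ft_force: [0.9, 0.0, 1.0]
grip_width: 0.0852
```

```bash
python3 - <<'E'
from h import *
plan([(.533,-.109,.15,22.85)],rot=.09)
E
```

```text
2
[[-0.0388,-0.0111,0.027],[-0.0394,-0.0089,0.027]]
[[-0.0012,0.0006,0.0564],[-0.0012,0.0006,0.0564]]
```

>>> {"name": "send_rows", "arguments": {
  "linear": [
    [-0.039, -0.011, 0.027],
    [-0.039, -0.009, 0.027],
    [0, 0, 0]
  ],
  "twist": [
    [-0.001, 0.001, 0.056],
    [-0.001, 0.001, 0.056],
    [0, 0, 0]
  ],
  "gripper": [0.085, 0.085, 0.085]
}}

```text
clock: 2.52
tcp_pos: [0.5333, -0.1157, 0.1489]
tool_rot: [[-0.379, 0.925, 0.001], [0.925, 0.379, -0.001], [-0.001, 0.0, -1.0]]
ft_force: [-1.0, -0.6, 0.2]
grip_width: 0.0849
```

```bash
python3 - <<'E'
from h import *
im,d,c=cap('wrist','w1'); p,R,s=tcp(); print(p,jaw(R),s['ft_force'],s['qpos'])
cv2.imwrite('pics/w1b.png',cv2.convertScaleAbs(im[:,:,::-1],alpha=1.6))
E
```

```text
[ 0.53389135 -0.11369512  0.14958708] 22.456680665075673 [0.24171243 0.15388459 0.62844694] [-0.31108451  0.39537407  0.51290647  1.97237634 -0.25861467  0.83539571
  0.73545502]
```

View pics/w1b.png

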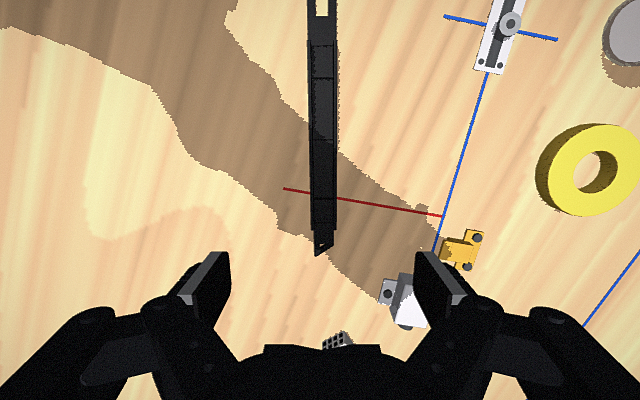

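```bash
python3 - <<'E'
from h import *
im,d,c=load('w1')
a=cv2.convertScaleAbs(im[:,:,::-1],alpha=2.2)
A=cv2.resize(a[0:80,280:360],(400,400),interpolation=cv2.INTER_CUBIC)
B=cv2.resize(a[0:80,460:540],(400,400),interpolation=cv2.INTER_CUBIC)
C=cv2.resize(a[190:270,280:360],(400,400),interpolation=cv2.INTER_CUBIC)
D=cv2.resize(a[220:300,420:500],(400,400),interpolation=cv2.INTER_CUBIC)
cv2.imwrite('pics/w1c.png',cv2.resize(np.vstack([np.hstack([A,B]),np.hstack([C,D])]),(600,600)))
E
```

```text
(no output)
```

View pics/w1c.png

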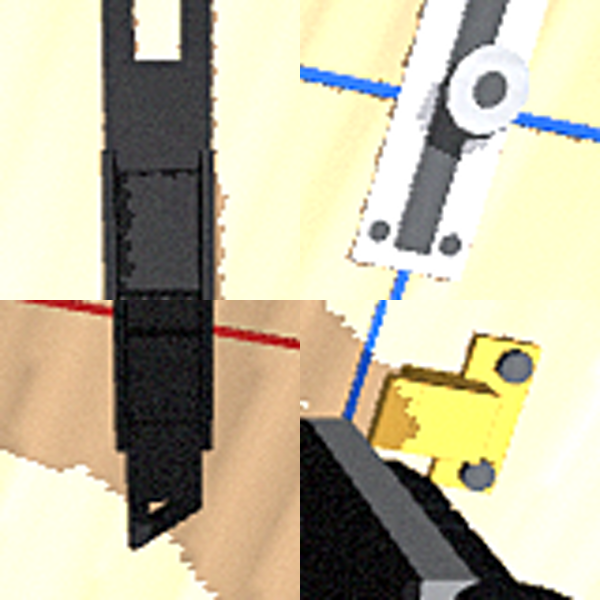

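```bash
python3 - <<'E'
from h import *
im,d,c=load('w1')
P={}
for n,u,v,z in [('post',510.1,24,.014),('slot',322.1,16,.005),('slotL',315.7,10,.005),('slotR',328.5,10,.005),('tip',315.2,256.1,.005),('tipR',334,244,.005),('l1',487.2,72.5,0),('l2',432.5,250.7,0),('c1',460,19.5,0),('c2',540,35.5,0)]:
    P[n]=ray(c,u,v,z); print(n,P[n].round(4),(1000*w2fix(P[n])).round(1))
a=P['l2']-P['l1'];print(np.degrees(np.arctan2(a[1],a[0])))
ch=lambda q:(lambda e:((np.array(q)[:2]-[.51927,-.07687])@np.array([e,[-e[1],e[0]]]).T*1000).round(1))(np.array([np.cos(np.radians(-67.15)),np.sin(np.radians(-67.15))]))
for n in('slot','slotL','slotR','tip','tipR'): print(n,ch(P[n]))
# line intersection
A=np.array([(P['l2']-P['l1'])[:2],-(P['c2']-P['c1'])[:2]]).T; s=np.linalg.solve(A,(P['c1']-P['l1'])[:2]);X=P['l1'][:2]+s[0]*(P['l2']-P['l1'])[:2];print('track',X, w2fix(P['post'],np.arctan2(a[1],a[0]),X))
E
```

```text
post [0.6206 0.0687 0.014 ] [-108.7    0.4]
slot [0.4787 0.0191 0.005 ] [ -89.5 -148.7]
slotL [0.4722 0.0211 0.005 ] [ -92.8 -154.6]
slotR [0.4819 0.0251 0.005 ] [ -94.7 -144.4]
tip [ 0.5543 -0.1834  0.005 ] [ 124.2 -116.5]
tipR [ 0.5667 -0.1639  0.005 ] [ 107.7 -100.3]
l1 [0.6282 0.0344 0.    ] [-73.7   0.7]
l2 [ 0.6641 -0.1345  0.    ] [99.   1.1]
c1 [0.5858 0.0616 0.    ] [-109.   -35.1]
c2 [0.6545 0.0767 0.    ] [-109.7   35.2]
-77.98036940617911
slot [-1.042e+02 -1.000e-01]
slotL [-108.6   -5.3]
slotR [-108.5    5.1]
tip [111.8  -9.1]
tipR [98.6  9.9]
track [0.62074379 0.0692918 ] [-0.10940068 -0.00026505]
```

```bash
python3 - <<'E'
from h import *
plan([(.5329,-.1091,.10,22.85),(.5329,-.1091,.005,22.85)],step=.04)
E
```

```text
5
[[0.0023,0.0004,0.0248],[0.0023,0.0004,0.0248],[-0.0,0.0,0.0317],[-0.0,0.0,0.0317],[-0.0,0.0,0.0317]]
[[0.001,0.0002,-0.0034],[0.001,0.0002,-0.0034],[0.0,0.0,0.0],[0.0,0.0,0.0],[0.0,0.0,0.0]]
```

>>> {"name": "send_rows", "arguments": {
  "linear": [
    [0.0023, 0.0004, 0.025],
    [0.0023, 0.0004, 0.025],
    [0, 0, 0.032],
    [0, 0, 0.032],
    [0, 0, 0.02],
    [0, 0, 0.0]
  ],
  "twist": [
    [0.001, 0, -0.003],
    [0.001, 0, -0.003],
    [0, 0, 0],
    [0, 0, 0],
    [0, 0, 0],
    [0, 0, 0]
  ],
  "gripper": [0.085, 0.085, 0.085, 0.085, 0.085, 0.085]
}}

```text
clock: 3.32
tcp_pos: [0.5374, -0.0983, 0.0158]
tool_rot: [[-0.402, 0.916, 0.007], [0.916, 0.402, 0.006], [0.003, 0.009, -1.0]]
ft_force: [-0.5, -0.2, 0.2]
grip_width: 0.0847
```

```bash
python3 - <<'E'
from h import *
p,R,s=tcp(); print(p,jaw(R),s['ft_force'])
plan([(.5329,-.1091,.005,22.85)],step=.04)
E
```

```text
[ 0.53740468 -0.09832402  0.01580706] 23.67780758536431 [-0.46921898 -0.17529912  0.2191271 ]
1
[[-0.0081,-0.0085,0.0107]]
[[0.0088,-0.0026,0.0145]]
```

>>> {"name": "send_rows", "arguments": {
  "linear": [
    [-0.008, -0.0085, 0.005],
    [0, 0, 0]
  ],
  "twist": [
    [0.009, -0.003, 0.014],
    [0, 0, 0]
  ],
  "gripper": [0.085, 0.085]
}}

```text
clock: 3.58
tcp_pos: [0.5339, -0.1087, 0.0124]
tool_rot: [[-0.39, 0.921, 0.002], [0.921, 0.39, -0.0], [-0.001, 0.002, -1.0]]
ft_force: [0.2, -0.3, -0.0]
grip_width: 0.0851
```

```bash
python3 - <<'E'
from h import *
p,R,s=tcp(); print(p,jaw(R),s['ft_force'])
plan([(.5329,-.1091,.005,22.85)],step=.04)
E
```

```text
[ 0.53392205 -0.10874875  0.01236616] 22.92895374985453 [ 0.15840535 -0.28114572 -0.04954164]
1
[[0.0001,-0.0011,0.0074]]
[[0.0019,0.0013,0.0014]]
```

>>> {"name": "send_rows", "arguments": {
  "linear": [
    [0, -0.001, 0.007],
    [0, 0, 0.0],
    [0, 0, 0],
    [0, 0, 0],
    [0, 0, 0],
    [0, 0, 0]
  ],
  "twist": [
    [0.002, 0.001, 0.001],
    [0, 0, 0],
    [0, 0, 0],
    [0, 0, 0],
    [0, 0, 0],
    [0, 0, 0]
  ],
  "gripper": [0.06, 0.04, 0.03, 0.02, 0.015, 0.015]
}}

```text
clock: 4.32
tcp_pos: [0.5342, -0.1092, 0.0065]
tool_rot: [[-0.389, 0.921, 0.003], [0.921, 0.389, -0.0], [-0.001, 0.002, -1.0]]
ft_force: [-0.2, 0.5, -1.1]
grip_width: 0.0226
```

```bash
python3 - <<'E'
from h import *
p,R,s=tcp(); print(p,jaw(R),s['ft_force'],s['ft_torque'],s['grip_width'])
E
```

```text
[ 0.53418559 -0.10919717  0.00649579] 22.868141793390038 [-0.21334388  0.45225497 -1.12566313] [ 0.03034843 -0.03218576 -0.03922979] 0.02260127257624979
```

```bash
python3 - <<'E'
from h import *
plan([(.5875,-.1189,.0068,-10)],rot=.1)
E
```

```text
6
[[-0.0049,0.0076,-0.0],[-0.0042,0.008,-0.0],[-0.0034,0.0084,-0.0],[-0.0026,0.0086,-0.0],[-0.0018,0.0089,-0.0],[-0.0009,0.009,-0.0]]
[[0.0005,0.0001,0.0956],[0.0005,0.0001,0.0956],[0.0005,0.0001,0.0956],[0.0005,0.0001,0.0956],[0.0005,0.0001,0.0956],[0.0005,0.0001,0.0956]]
```

>>> {"name": "send_rows", "arguments": {
  "linear": [
    [0, 0, 0],
    [-0.005, 0.0075, 0],
    [-0.0042, 0.008, 0],
    [-0.0034, 0.0084, 0],
    [-0.0026, 0.0086, 0]
  ],
  "twist": [
    [0, 0, 0],
    [0, 0, 0.096],
    [0, 0, 0.096],
    [0, 0, 0.096],
    [0, 0, 0.096]
  ],
  "gripper": [0.015, 0.015, 0.015, 0.015, 0.015]
}}

```text
clock: 4.95
tcp_pos: [0.5692, -0.1157, 0.0065]
tool_rot: [[-0.003, 1.0, 0.001], [1.0, 0.003, 0.001], [0.001, 0.001, -1.0]]
ft_force: [-0.4, 0.4, -0.9]
grip_width: 0.023
```

```bash
python3 - <<'E'
from h import *
p,R,s=tcp(); print(p,jaw(R),s['ft_force'],s['ft_torque'],s['grip_width'])
plan([(.5875,-.1189,.0068,-10)],rot=.12)
E
```

```text
[ 0.56917449 -0.11574942  0.0065118 ] 0.19018948925920645 [-0.40639326  0.44066446 -0.88420314] [-0.0556221   0.089128    0.00441157] 0.022955130579062448
2
[[-0.0016,0.0092,-0.0001],[-0.0008,0.0093,-0.0001]]
[[0.0003,-0.0006,0.0889],[0.0003,-0.0006,0.0889]]
```

>>> {"name": "send_rows", "arguments": {
  "linear": [
    [-0.0016, 0.009, 0],
    [-0.0008, 0.008, 0],
    [0, 0, 0]
  ],
  "twist": [
    [0, 0, 0.089],
    [0, 0, 0.08],
    [0, 0, 0]
  ],
  "gripper": [0.015, 0.015, 0.015]
}}

```text
clock: 5.32
tcp_pos: [0.5871, -0.1186, 0.0065]
tool_rot: [[0.169, 0.986, 0.001], [0.986, -0.169, 0.001], [0.001, 0.001, -1.0]]
ft_force: [1.0, -0.0, -0.0]
grip_width: 0.0225
```

```bash
python3 - <<'E'
from h import *
im,d,c=cap('wrist','w2'); p,R,s=tcp(); print(p,jaw(R),s['ft_force'],s['ft_torque'],s['grip_width'])
a=cv2.convertScaleAbs(im[:,:,::-1],alpha=1.8)
cv2.imwrite('pics/w2b.png',a)
E
```

```text
[ 0.58675349 -0.11864055  0.00651633] -9.709298945290007 [ 1.1385697   0.56536902 -0.01006837] [-0.06430098 -0.16040128 -0.00413582] 0.022478854419752933
```

View pics/w2b.png

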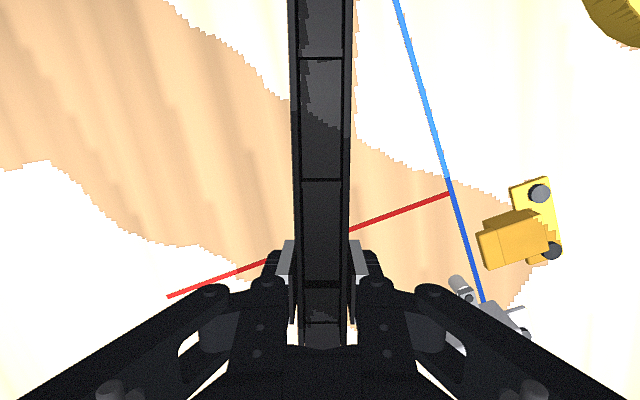

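```bash
python3 - <<'E'
from h import *
im,d,c=cap('top','t2')
a=cv2.convertScaleAbs(im[:,:,::-1],alpha=1.8)
cv2.imwrite('pics/t2b.png',cv2.resize(a[120:240,240:400],(800,600),interpolation=cv2.INTER_CUBIC))
im,d,c=cap('side','s2')
a=cv2.convertScaleAbs(im[:,:,::-1],alpha=1.2)
cv2.imwrite('pics/s2b.png',cv2.resize(a[150:270,290:450],(800,600),interpolation=cv2.INTER_CUBIC))
E
```

```text
(no output)
```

View pics/t2b.png

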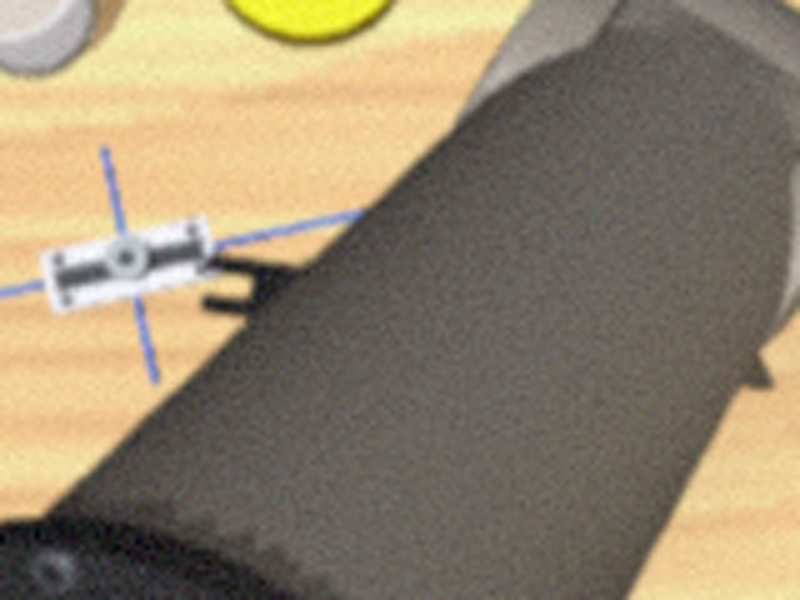

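View pics/s2b.png

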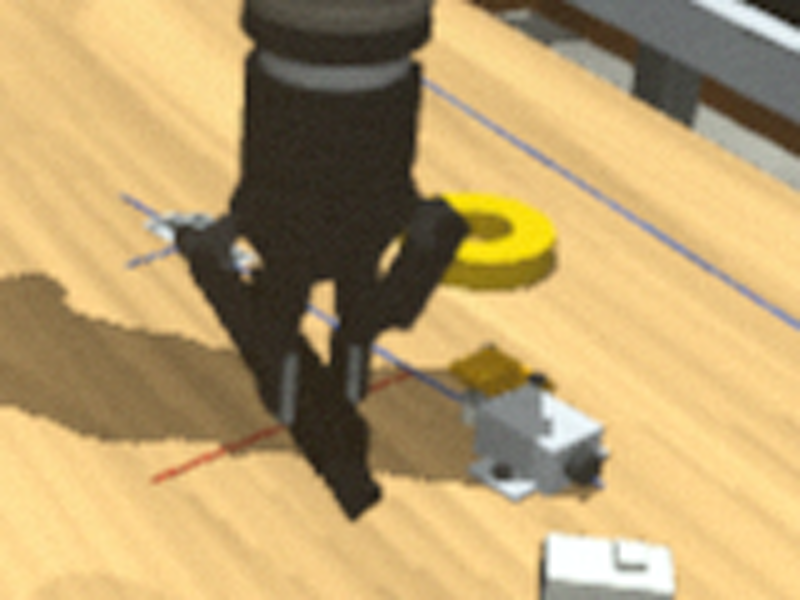

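```bash
python3 - <<'E'
from h import *
im,d,c=load('t2')
g=lambda x,y,z:ray(c,240+(x+.5)/5-.5,120+(y+.5)/5-.5,z)[:2]
A=g(213,263,.005);B=g(205,302,.005);S=g(252,285,.005);T=g(772,385,.005);P=g(126,256,.014)
for q in(A,B,S,T,P): print(q.round(4),(1000*w2fix(q)).round(1))
M=(A+B)/2; t=T-M; ang=np.degrees(np.arctan2(t[1],t[0]))-np.degrees(np.arctan2(-8,235.5)); print('yaw',ang, np.linalg.norm(t))
u=np.array([np.cos(np.radians(ang)),np.sin(np.radians(ang))]);n=np.array([-u[1],u[0]])
p,R,s=tcp()
print('M->P (along -u, lateral)',(P-M)@-u,(P-M)@n,'slot->P',(P-S)@-u,(P-S)@n,'tcp rel M',(p[:2]-M)@u,(p[:2]-M)@n)
ang=-99.7;u=np.array([np.cos(np.radians(ang)),np.sin(np.radians(ang))]);n=np.array([-u[1],u[0]])
print(((np.array([.6207,.0687])-p[:2])@-u),((np.array([.6207,.0687])-p[:2])@n))
E
```

```text
[0.6195 0.0357] [-76.7  -7.5]
[0.6035 0.039 ] [-83.3 -22.5]
[0.6102 0.0199] [-63.2 -19.9]
[ 0.5659 -0.1901] [ 133.2 -106.5]
[0.6212 0.0699] [-109.8    1.2]
yaw -99.39425324287123 0.2319689183807381
M->P (along -u, lateral) 0.0336784214034615 0.00420956065845162 slot->P 0.051117391648533884 0.0026519700291314317 tcp rel M 0.15801486700888073 0.000524914249603773
0.19047446556015007 0.0023904846431937604
```

>>> {"name": "send_rows", "arguments": {
  "linear": [
    [0.008, 0.0028, 0],
    [0.008, 0, 0],
    [0, 0, 0]
  ],
  "twist": [
    [0, 0, 0],
    [0, 0, 0],
    [0, 0, 0]
  ],
  "gripper": [0.015, 0.015, 0.015]
}}

```text
clock: 5.85
tcp_pos: [0.5912, -0.102, 0.0065]
tool_rot: [[0.168, 0.986, -0.001], [0.986, -0.168, 0.002], [0.002, -0.001, -1.0]]
ft_force: [1.5, 0.5, 0.2]
grip_width: 0.0225
```

```bash
cat > look.py <<'E'
from h import *
import sys
f=sys.argv[1]
im,d,c=cap('top',f)
a=cv2.convertScaleAbs(im[:,:,::-1],alpha=1.8)
cv2.imwrite(f'pics/{f}b.png',cv2.resize(a[140:200,240:320],(800,600),interpolation=cv2.INTER_CUBIC))
p,R,s=tcp();print(p,jaw(R),s['ft_force'],s['ft_torque'],s['clock'])
ang=jaw(R)-90;u=np.array([np.cos(np.radians(ang)),np.sin(np.radians(ang))]);n=np.array([-u[1],u[0]])
q=np.array([.6207,.0687])-p[:2];print('to seat',q@-u-.1455,'lat',q@n)
E
python3 look.py t3
```

```text
[ 0.59118801 -0.10224688  0.006529  ] -9.66498246808618 [0.84271909 1.565778   0.17688797] [ 0.05442007 -0.03999464 -0.00249242] 5.9
to seat 0.027975185999040975 lat 0.0003933612091596636
```

View pics/t3b.png

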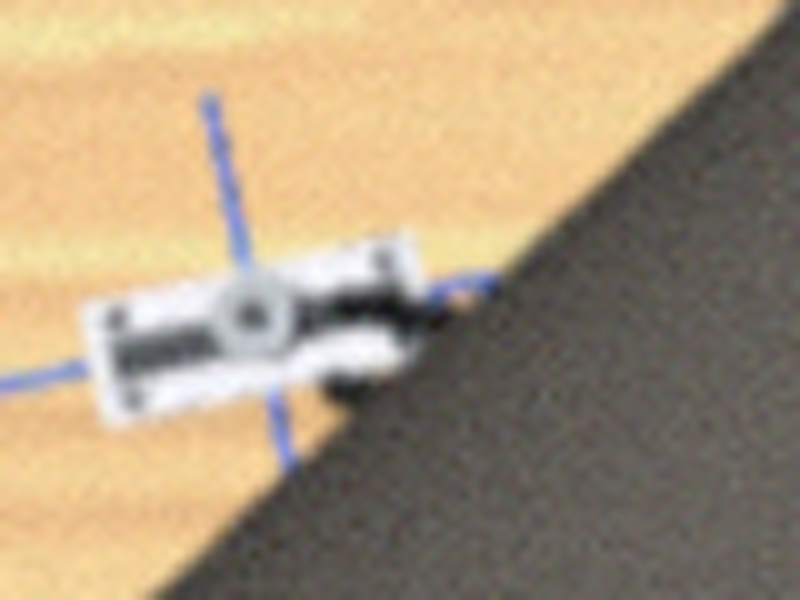

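```bash
python3 - <<'E'
from h import *
im,d,c=load('t3')
Q=lambda p:(proj(c,p)-[240,140]+.5)*10-.5
P=np.array([.6207,.0687])
print('post head pred',Q([*P,.014]))
p,R,s=tcp(); ang=np.radians(jaw(R)-90);u=np.array([np.cos(ang),np.sin(ang)]);n=np.array([-u[1],u[0]])
C=p[:2]-.0355*u
a=cv2.imread('pics/t3b.png')
for lat,col in((0,(0,0,255)),):
    pts=[(-85,-12),(-125.5,-12),(-125.5,-5),(-106,-5),(-106,5),(-125.5,5),(-125.5,12),(-85,12)]
    poly=np.array([Q([*(C+u*x/1000+n*(y/1000+lat)),.005]) for x,y in pts]);print(poly.round(0).tolist())
    cv2.polylines(a,[poly.round().astype(np.int32)],False,col,1)
cv2.polylines(a,[np.array([Q([*(P+.009*np.array([np.cos(t),np.sin(t)])),.014]) for t in np.linspace(0,6.3,30)]).round().astype(np.int32)],False,(0,255,0),1)
cv2.imwrite('pics/t3c.png',a[200:500,50:550])
E
```

```text
post head pred [258.32636977 314.73498633]
[[511.0, 422.0], [314.0, 392.0], [320.0, 358.0], [415.0, 373.0], [423.0, 325.0], [328.0, 311.0], [334.0, 277.0], [530.0, 307.0]]
```

View pics/t3c.png

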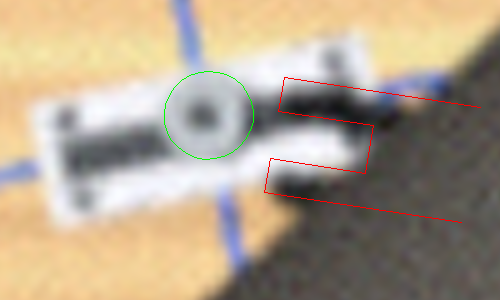

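>>> {"name": "send_rows", "arguments": {
  "linear": [
    [0.004, 0.0018, 0],
    [0.005, 0, 0],
    [0, 0, 0]
  ],
  "twist": [
    [0, 0, 0],
    [0, 0, 0],
    [0, 0, 0]
  ],
  "gripper": [0.015, 0.015, 0.015]
}}

```text
clock: 6.28
tcp_pos: [0.5944, -0.0933, 0.0065]
tool_rot: [[0.168, 0.986, -0.001], [0.986, -0.168, 0.002], [0.002, -0.001, -1.0]]
ft_force: [-0.2, 0.1, 1.2]
grip_width: 0.0225
```

```bash
python3 look.py t4; cat > ov.py <<'E'
from h import *
import sys
f=sys.argv[1]; im,d,c=load(f)
Q=lambda p:(proj(c,p)-[240,140]+.5)*10-.5
P=np.array([.6207,.0687])
p,R,s=tcp(); ang=np.radians(jaw(R)-90);u=np.array([np.cos(ang),np.sin(ang)]);n=np.array([-u[1],u[0]])
C=p[:2]-.0355*u
a=cv2.imread(f'pics/{f}b.png')
pts=[(-85,-12),(-125.5,-12),(-125.5,-5),(-106,-5),(-106,5),(-125.5,5),(-125.5,12),(-85,12)]
poly=np.array([Q([*(C+u*x/1000+n*(y/1000)),.005]) for x,y in pts])
cv2.polylines(a,[poly.round().astype(np.int32)],False,(0,0,255),1)
cv2.polylines(a,[np.array([Q([*(P+.009*np.array([np.cos(t),np.sin(t)])),.014]) for t in np.linspace(0,6.3,30)]).round().astype(np.int32)],False,(0,255,0),1)
cv2.imwrite(f'pics/{f}c.png',a[200:500,50:550])
E
python3 ov.py t4
```

```text
[ 0.59441145 -0.09334938  0.00652047] -9.68026306592405 [-0.07964711  0.11021861  1.88522048] [ 0.09771051 -0.05196017  0.07294938] 6.325
to seat 0.018662442434789955 lat -0.0013343324607984416
```

View pics/t4c.png

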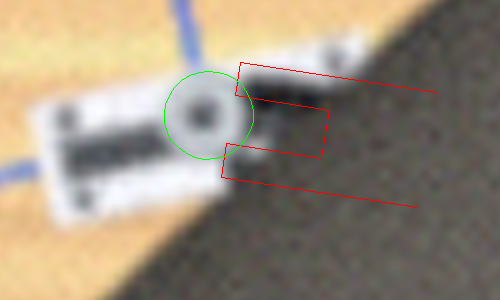

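>>> {"name": "send_rows", "arguments": {
  "linear": [
    [0.003, 0, 0],
    [0.003, 0, 0],
    [0.002, 0, 0]
  ],
  "twist": [
    [0, 0, 0],
    [0, 0, 0],
    [0, 0, 0]
  ],
  "gripper": [0.015, 0.015, 0.015]
}}

```text
clock: 6.7
tcp_pos: [0.5956, -0.0859, 0.0065]
tool_rot: [[0.169, 0.986, -0.001], [0.986, -0.169, 0.001], [0.001, -0.001, -1.0]]
ft_force: [-0.1, -1.4, -0.2]
grip_width: 0.0227
```

```bash
python3 look.py t5; python3 ov.py t5
```

```text
[ 0.59572327 -0.08556139  0.00652753] -9.714571565992689 [ 0.00254739 -0.72518554 -0.40171803] [-0.16019326  0.05835331 -0.07206155] 6.75
to seat 0.010763944901090061 lat -0.0014114950751301474
```

View pics/t5c.png

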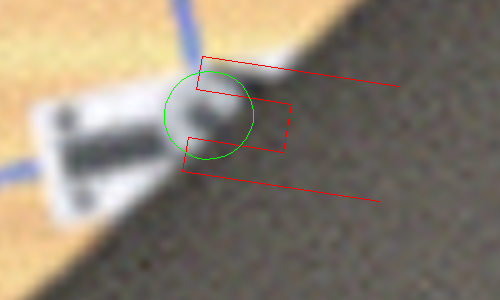

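>>> {"name": "send_rows", "arguments": {
  "linear": [
    [0.003, 0, 0],
    [0.002, 0, 0],
    [0.002, 0, 0]
  ],
  "twist": [
    [0, 0, 0],
    [0, 0, 0],
    [0, 0, 0]
  ],
  "gripper": [0.015, 0.015, 0.015]
}}

```text
clock: 7.12
tcp_pos: [0.5969, -0.0784, 0.0065]
tool_rot: [[0.169, 0.986, -0.001], [0.986, -0.169, 0.001], [0.001, -0.001, -1.0]]
ft_force: [-0.5, -1.4, 0.1]
grip_width: 0.0224
```

>>> {"name": "send_rows", "arguments": {
  "linear": [
    [0.002, 0, 0],
    [0.0015, 0, 0]
  ],
  "twist": [
    [0, 0, 0],
    [0, 0, 0]
  ],
  "gripper": [0.015, 0.015]
}}

```text
clock: 7.38
tcp_pos: [0.5975, -0.0747, 0.0065]
tool_rot: [[0.169, 0.986, -0.001], [0.986, -0.169, 0.001], [0.001, -0.001, -1.0]]
ft_force: [-0.4, -0.1, -0.1]
grip_width: 0.0227
```

```bash
cat >st.py <<'E'
from h import *
p,R,s=tcp();print(p.round(4),jaw(R).round(2),'Ftool',(R.T@s['ft_force']).round(1),'Ttool',(R.T@s['ft_torque']).round(2),s['clock'])
ang=jaw(R)-90;u=np.array([np.cos(np.radians(ang)),np.sin(np.radians(ang))]);n=np.array([-u[1],u[0]])
q=np.array([.6207,.0687])-p[:2];print('to seat',q@-u-.1455,'lat',q@n)
E
python3 st.py
```

```text
[ 0.5975 -0.0747  0.0065] -9.72 Ftool [-0.2 -0.4  0.1] Ttool [-0.02 -0.22  0.02] 7.375
to seat -0.0002890152334723284 lat -0.0013543588693886895
```

>>> {"name": "send_rows", "arguments": {
  "linear": [
    [0.0015, 0, 0],
    [0.001, 0, 0]
  ],
  "twist": [
    [0, 0, 0],
    [0, 0, 0]
  ],
  "gripper": [0.015, 0.015]
}}

```text
clock: 7.62
tcp_pos: [0.5978, -0.0731, 0.0065]
tool_rot: [[0.169, 0.986, -0.001], [0.986, -0.169, -0.0], [-0.0, -0.001, -1.0]]
ft_force: [-0.2, -4.9, -0.2]
grip_width: 0.0228
```

>>> {"name": "send_rows", "arguments": {
  "linear": [
    [0.001, 0, 0],
    [0.001, 0, 0]
  ],
  "twist": [
    [0, 0, 0],
    [0, 0, 0]
  ],
  "gripper": [0.015, 0.015]
}}

```text
clock: 7.88
tcp_pos: [0.5976, -0.073, 0.0065]
tool_rot: [[0.171, 0.985, -0.001], [0.985, -0.171, -0.002], [-0.002, -0.001, -1.0]]
ft_force: [-2.1, -4.6, 0.2]
grip_width: 0.0227
```

>>> {"name": "send_rows", "arguments": {
  "linear": [
    [0.002, 0, 0],
    [0.002, 0, 0]
  ],
  "twist": [
    [0, 0, 0],
    [0, 0, 0]
  ],
  "gripper": [0.015, 0.015]
}}

```text
clock: 8.12
tcp_pos: [0.5973, -0.0729, 0.0067]
tool_rot: [[0.174, 0.985, -0.002], [0.985, -0.174, -0.006], [-0.007, -0.001, -1.0]]
ft_force: [-2.0, -6.8, 1.1]
grip_width: 0.0222
```

```bash
python3 st.py; python3 look.py t6; python3 ov.py t6
```

```text
[ 0.5973 -0.0729  0.0067] -10.01 Ftool [-7.1 -0.7 -1.1] Ttool [ 0.07 -1.46 -0.12] 8.125
to seat -0.0019959583366124245 lat -0.0015498998727715152
[ 0.59727795 -0.07285304  0.00667923] -10.003315715228501 [-1.53542139 -8.20886109  0.12254757] [-1.46064927  0.28784435  0.09541805] 8.175
to seat -0.002030354833616771 lat -0.001522510361998377
```

View pics/t6c.png

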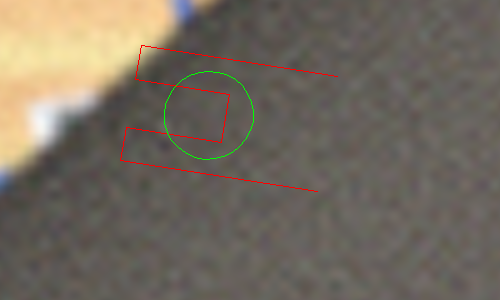

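```bash
python3 - <<'E'
from h import *
im,d,c=cap('side','s6')
a=cv2.convertScaleAbs(im[:,:,::-1],alpha=1.2)
cv2.imwrite('pics/s6b.png',cv2.resize(a[170:260,290:410],(800,600),interpolation=cv2.INTER_CUBIC))
E
```

>>> {"name": "send_rows", "arguments": {
  "linear": [
    [0.0025, 0, 0],
    [0.003, 0, 0]
  ],
  "twist": [
    [0, 0, 0],
    [0, 0, 0]
  ],
  "gripper": [0.015, 0.015]
}}

```text
clock: 8.48
tcp_pos: [0.5969, -0.0727, 0.007]
tool_rot: [[0.177, 0.984, -0.003], [0.984, -0.177, -0.012], [-0.012, -0.001, -1.0]]
ft_force: [-2.7, -10.6, 1.7]
grip_width: 0.0225
```

```bash
python3 st.py
```

```text
[ 0.5969 -0.0727  0.007 ] -10.22 Ftool [-10.9  -0.8  -1.6] Ttool [ 0.15 -1.93 -0.13] 8.475
to seat -0.002102101141029239 lat -0.0016146691389466276
```

View pics/s6b.png

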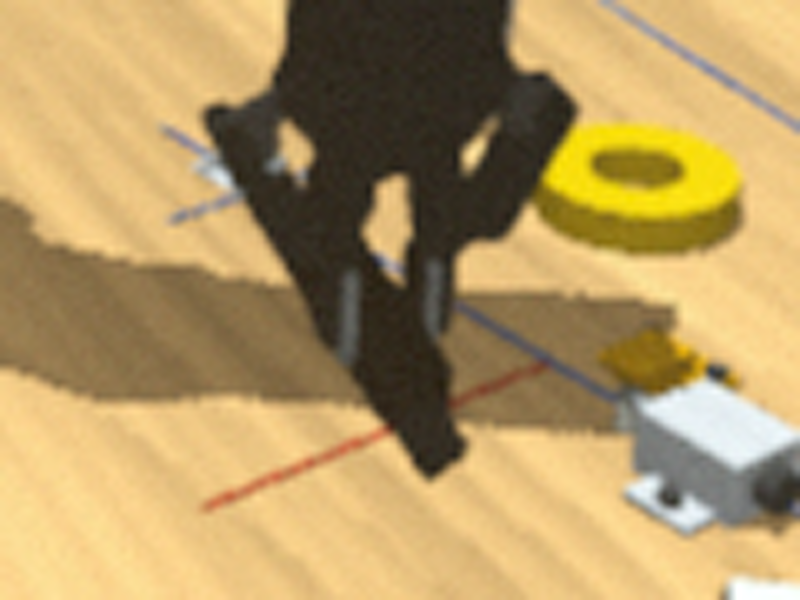

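```bash
cat > arc.py <<'E'
from h import *
import sys
PV=np.array([.6227,.0705]); L=.1455
def arc(bs,bias=.0008,lat=0.,z=.0066):
    T=[]
    for b in bs:
        y=np.array([np.cos(np.radians(b)),np.sin(np.radians(b))]); x=np.array([-y[1],y[0]])
        q=PV-(L-bias)*x+lat*y; T.append((q[0],q[1],z,b))
    plan(T,rot=.2)
if __name__=='__main__':
    p,R,s=tcp(); b0=jaw(R)
    arc([b0+float(a) for a in sys.argv[1].split(',')])
    y=R[:2,1];x=R[:2,0];q=p[:2]+L*x-PV; print('pivot err x,y (mm)',1e3*q@x,1e3*q@y,'fix ang',b0-90+78.0,'F',(R.T@s['ft_force']).round(1),'T',(R.T@s['ft_torque']).round(2))
E
python3 arc.py 2.3,4.6,6.9,9.2
```

```text
4
[[0.0009,0.0058,0.0004],[0.0001,0.0058,-0.0],[0.0001,0.0058,-0.0],[0.0001,0.0058,-0.0]]
[[-0.001,0.0123,-0.0401],[0.0,-0.0,-0.0401],[0.0,-0.0,-0.0401],[0.0,0.0,-0.0401]]
pivot err x,y (mm) -0.03507216721749872 -0.03575324178286209 fix ang -22.21753558653222 F [-10.9  -0.8  -1.6] T [ 0.15 -1.93 -0.13]
```

>>> {"name": "send_rows", "arguments": {
  "linear": [
    [0.001, 0.0058, 0],
    [0.001, 0.0058, 0],
    [0.001, 0.0058, 0]
  ],
  "twist": [
    [0, 0.008, -0.04],
    [0, 0, -0.04],
    [0, 0, -0.04]
  ],
  "gripper": [0.015, 0.015, 0.015]
}}

```text
clock: 8.85
tcp_pos: [0.6142, -0.0747, 0.007]
tool_rot: [[0.056, 0.998, -0.003], [0.998, -0.056, -0.007], [-0.007, -0.002, -1.0]]
ft_force: [-0.9, -5.3, -0.3]
grip_width: 0.0223
```

```bash
python3 arc.py 2.3,4.6,6.9
```

```text
3
[[0.0008,0.0063,0.0004],[0.0001,0.0058,-0.0],[0.0001,0.0058,-0.0]]
[[-0.0023,0.0067,-0.0401],[-0.0,-0.0,-0.0401],[0.0,0.0,-0.0401]]
pivot err x,y (mm) 0.07533053086670843 -0.45061329764175717 fix ang -15.184739513680128 F [-5.3 -0.6  0.3] T [ 0.22 -1.16 -0.13]
```

>>> {"name": "send_rows", "arguments": {
  "linear": [
    [0.001, 0.0062, 0],
    [0.001, 0.0059, 0],
    [0.001, 0.0058, 0]
  ],
  "twist": [
    [-0.002, 0.006, -0.04],
    [0, 0, -0.04],
    [0, 0, -0.04]
  ],
  "gripper": [0.015, 0.015, 0.015]
}}

```text
clock: 9.22
tcp_pos: [0.6324, -0.0743, 0.0068]
tool_rot: [[-0.071, 0.997, -0.002], [0.997, 0.071, -0.004], [-0.004, -0.002, -1.0]]
ft_force: [-1.3, -5.7, -0.8]
grip_width: 0.0223
```

```bash
python3 arc.py 1.5,3
```

```text
2
[[0.0005,0.0044,0.0001],[0.0,0.0038,-0.0]]
[[-0.0019,0.0039,-0.0262],[-0.0,0.0,-0.0262]]
pivot err x,y (mm) 0.3372969064817048 -0.6509943634391617 fix ang -7.922961819483291 F [-5.6 -1.7  0.8] T [ 0.3  -1.07 -0.17]
```

>>> {"name": "send_rows", "arguments": {
  "linear": [
    [0.0008, 0.0036, 0],
    [0.0008, 0.003, 0]
  ],
  "twist": [
    [-0.001, 0.003, -0.02],
    [0, 0, -0.02]
  ],
  "gripper": [0.015, 0.015]
}}

```text
clock: 9.48
tcp_pos: [0.6389, -0.0736, 0.0066]
tool_rot: [[-0.115, 0.993, -0.002], [0.993, 0.115, -0.003], [-0.003, -0.002, -1.0]]
ft_force: [-0.5, -5.5, 1.7]
grip_width: 0.0225
```

```bash
python3 arc.py 1,2;  python3 - <<'E'
from h import *
im,d,c=cap('side','s7')
a=cv2.convertScaleAbs(im[:,:,::-1],alpha=1.2)
cv2.imwrite('pics/s7b.png',cv2.resize(a[190:265,340:440],(800,600),interpolation=cv2.INTER_CUBIC))
E
```

```text
2
[[0.0004,0.003,-0.0],[0.0,0.0025,-0.0]]
[[-0.0023,0.0027,-0.0175],[-0.0,0.0,-0.0175]]
pivot err x,y (mm) 0.4481726367595737 -0.49721003856888185 fix ang -5.39918213402477 F [-5.4 -1.1 -1.7] T [ 0.33 -1.07 -0.18]
```

View pics/s7b.png

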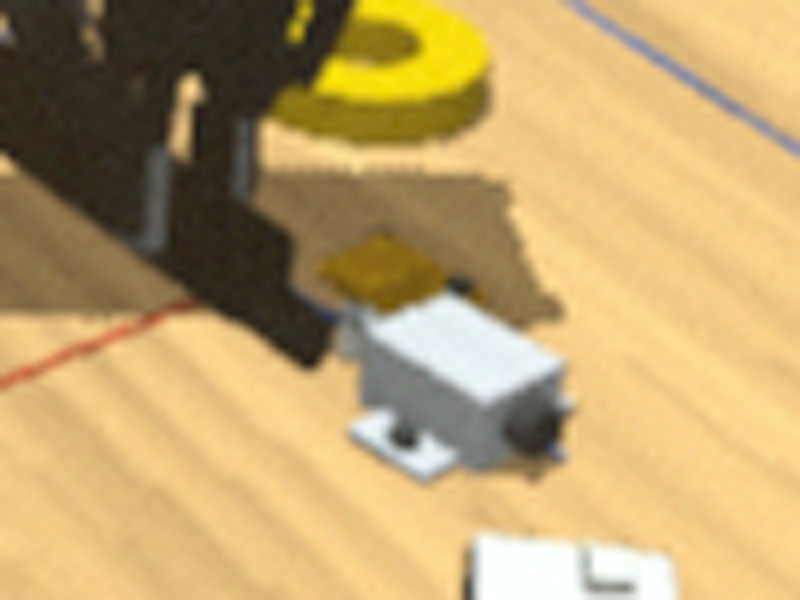

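>>> {"name": "send_rows", "arguments": {
  "linear": [
    [0.0008, 0.0035, 0],
    [0.0008, 0.003, 0]
  ],
  "twist": [
    [-0.001, 0.003, -0.018],
    [0, 0, -0.018]
  ],
  "gripper": [0.015, 0.015]
}}

```text
clock: 9.78
tcp_pos: [0.6431, -0.0729, 0.0065]
tool_rot: [[-0.153, 0.988, -0.007], [0.988, 0.153, -0.001], [-0.0, -0.007, -1.0]]
ft_force: [-10.7, -4.3, 11.0]
grip_width: 0.0227
```

```bash
python3 arc.py 1,2
```

```text
2
[[0.0002,0.0043,-0.0001],[0.0,0.0025,0.0]]
[[-0.0067,0.0,-0.0175],[0.0,0.0,-0.0175]]
pivot err x,y (mm) 0.6478446727969714 -1.8096491949030071 fix ang -3.1771017846168377 F [ -2.6 -11.3 -10.9] T [ 2.33 -0.69  0.7 ]
```

>>> {"name": "send_rows", "arguments": {
  "linear": [
    [0.0005, 0.0045, -0.0008],
    [0.0005, 0.0045, -0.0005]
  ],
  "twist": [
    [-0.006, 0, -0.008],
    [-0.004, 0, -0.012]
  ],
  "gripper": [0.015, 0.015]
}}

```text
clock: 10.02
tcp_pos: [0.644, -0.0726, 0.0066]
tool_rot: [[-0.167, 0.986, -0.012], [0.986, 0.167, 0.002], [0.004, -0.012, -1.0]]
ft_force: [-13.2, -5.1, 11.3]
grip_width: 0.0224
```

```bash
python3 arc.py 1,2
```

```text
2
[[0.0,0.0055,-0.0001],[0.0,0.0025,-0.0]]
[[-0.0118,-0.0042,-0.0175],[-0.0,0.0,-0.0175]]
pivot err x,y (mm) 0.8143097328837435 -2.9421541338896877 fix ang -2.3583170590289626 F [ -2.7 -14.  -11.2] T [ 2.75 -0.59  1.22]
```

>>> {"name": "send_rows", "arguments": {
  "linear": [
    [0.0005, 0.006, -0.002],
    [0.0005, 0.0065, -0.002]
  ],
  "twist": [
    [-0.012, 0.002, -0.003],
    [-0.012, 0.002, -0.006]
  ],
  "gripper": [0.015, 0.015]
}}

```text
clock: 10.28
tcp_pos: [0.6453, -0.0723, 0.0066]
tool_rot: [[-0.17, 0.985, -0.01], [0.985, 0.17, 0.01], [0.012, -0.008, -1.0]]
ft_force: [-11.6, -5.4, 0.2]
grip_width: 0.0222
```

```bash
python3 arc.py 1,2
```

```text
2
[[-0.0001,0.0046,-0.0],[0.0,0.0025,-0.0]]
[[-0.0083,-0.0121,-0.0175],[0.0,-0.0,-0.0175]]
pivot err x,y (mm) 0.9530038278195592 -2.0255108666809094 fix ang -2.1945221377925463 F [ -3.4 -12.4  -0.1] T [ 2.82 -1.16  0.79]
```

>>> {"name": "send_rows", "arguments": {
  "linear": [
    [0.0005, 0.0065, -0.001],
    [0.0005, 0.007, -0.001]
  ],
  "twist": [
    [-0.01, -0.01, -0.006],
    [-0.01, -0.005, -0.01]
  ],
  "gripper": [0.015, 0.015]
}}

```text
clock: 10.52
tcp_pos: [0.6461, -0.0722, 0.0066]
tool_rot: [[-0.179, 0.984, -0.012], [0.984, 0.179, 0.001], [0.003, -0.012, -1.0]]
ft_force: [-17.6, -5.4, 12.5]
grip_width: 0.0228
```

```bash
python3 arc.py 1,2
```

```text
2
[[-0.0001,0.005,-0.0001],[0.0,0.0025,-0.0]]
[[-0.0116,-0.0031,-0.0175],[0.0,0.0,-0.0175]]
pivot err x,y (mm) 0.8878282719673086 -2.498188468330354 fix ang -1.6984829789087001 F [ -2.2 -18.4 -12.3] T [ 3.81 -0.45  1.1 ]
```

>>> {"name": "send_rows", "arguments": {
  "linear": [
    [0.0005, 0.0065, -0.003],
    [0.0005, 0.007, -0.003]
  ],
  "twist": [
    [-0.01, 0, 0],
    [-0.01, 0, 0]
  ],
  "gripper": [0.015, 0.015]
}}

```text
clock: 10.78
tcp_pos: [0.6466, -0.072, 0.0072]
tool_rot: [[-0.173, 0.985, -0.016], [0.985, 0.174, 0.004], [0.006, -0.016, -1.0]]
ft_force: [-12.2, -5.8, -4.2]
grip_width: 0.0228
```

```bash
python3 arc.py 1,2;  python3 - <<'E'
from h import *
im,d,c=cap('side','s8')
a=cv2.convertScaleAbs(im[:,:,::-1],alpha=1.5)
cv2.imwrite('pics/s8b.png',cv2.resize(a[190:265,340:440],(800,600),interpolation=cv2.INTER_CUBIC))
im,d,c=cap('wrist','w8')
a=cv2.convertScaleAbs(im[:,:,::-1],alpha=1.5)
cv2.imwrite('pics/w8b.png',a)
E
```

```text
2
[[-0.0002,0.0037,0.0006],[0.0,0.0025,0.0]]
[[-0.0155,-0.0066,-0.0175],[-0.0,-0.0,-0.0175]]
pivot err x,y (mm) 1.0331269911922096 -1.148964336703259 fix ang -2.0042363691943734 F [ -3.7 -13.    4.4] T [ 2.8  -1.34  0.39]
```

View pics/s8b.png

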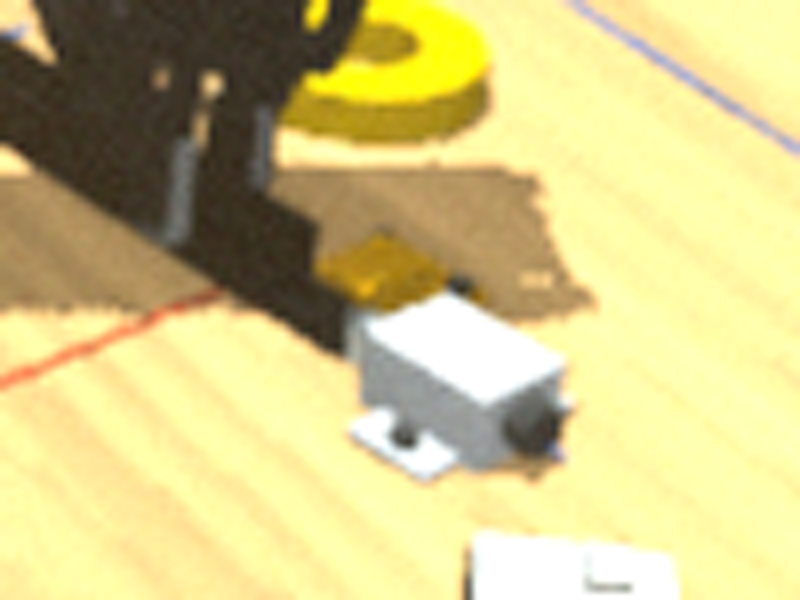

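View pics/w8b.png

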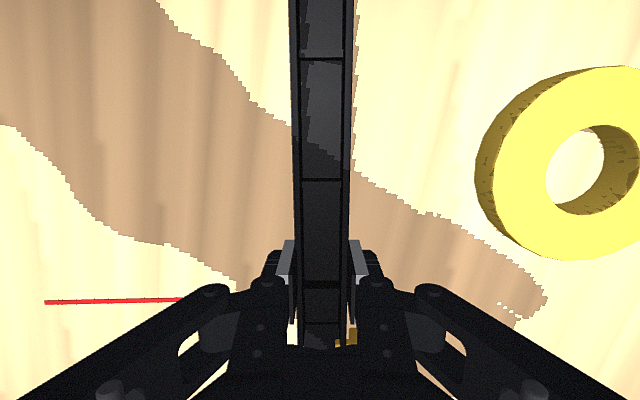

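>>> {"name": "send_rows", "arguments": {
  "linear": [
    [0.0005, 0.0075, -0.001],
    [0.0005, 0.008, -0.001]
  ],
  "twist": [
    [-0.02, -0.003, -0.01],
    [-0.02, -0.003, -0.01]
  ],
  "gripper": [0.015, 0.015]
}}

```text
clock: 11.12
tcp_pos: [0.6508, -0.0712, 0.0068]
tool_rot: [[-0.195, 0.981, 0.002], [0.981, 0.195, 0.004], [0.004, 0.003, -1.0]]
ft_force: [-27.2, -6.6, 21.8]
grip_width: 0.0225
```

```bash
python3 arc.py 1,2
```

```text
2
[[-0.0002,0.0025,0.0002],[0.0,0.0025,-0.0]]
[[0.0029,-0.0038,-0.0174],[-0.0,0.0,-0.0175]]
pivot err x,y (mm) 1.0427619310324783 -0.01110419028027923 fix ang -0.7620341323586786 F [ -1.1 -27.9 -21.9] T [ 6.17 -0.36  0.  ]
```

>>> {"name": "send_rows", "arguments": {
  "linear": [
    [0, 0.001, -0.001]
  ],
  "twist": [
    [0.003, 0, 0]
  ],
  "gripper": [0.015]
}}

```text
clock: 11.25
tcp_pos: [0.6505, -0.0713, 0.007]
tool_rot: [[-0.195, 0.981, -0.003], [0.981, 0.195, 0.004], [0.004, -0.002, -1.0]]
ft_force: [7.2, -2.7, -11.3]
grip_width: 0.0225
```

```bash
python3 arc.py 1,2;  python3 - <<'E'
from h import *
im,d,c=cap('side','s9')
a=cv2.convertScaleAbs(im[:,:,::-1],alpha=1.5)
cv2.imwrite('pics/s9b.png',cv2.resize(a[190:265,340:440],(800,600),interpolation=cv2.INTER_CUBIC))
im,d,c=cap('top','t9')
a=cv2.convertScaleAbs(im[:,:,::-1],alpha=1.8)
cv2.imwrite('pics/t9b.png',cv2.resize(a[110:200,300:420],(800,600),interpolation=cv2.INTER_CUBIC))
E
```

```text
2
[[-0.0002,0.0029,0.0004],[0.0,0.0025,-0.0]]
[[-0.0023,-0.0041,-0.0175],[0.0,0.0,-0.0175]]
pivot err x,y (mm) 1.0142195539988619 -0.41386839076821236 fix ang -0.7500805637003509 F [-4.1  6.5 11.3] T [-1.5  -1.1   0.02]
```

View pics/s9b.png

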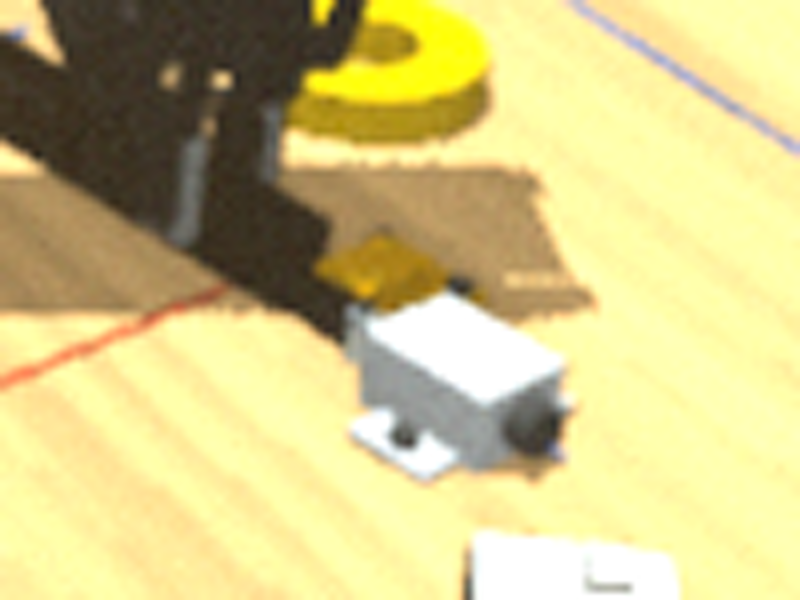

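View pics/t9b.png

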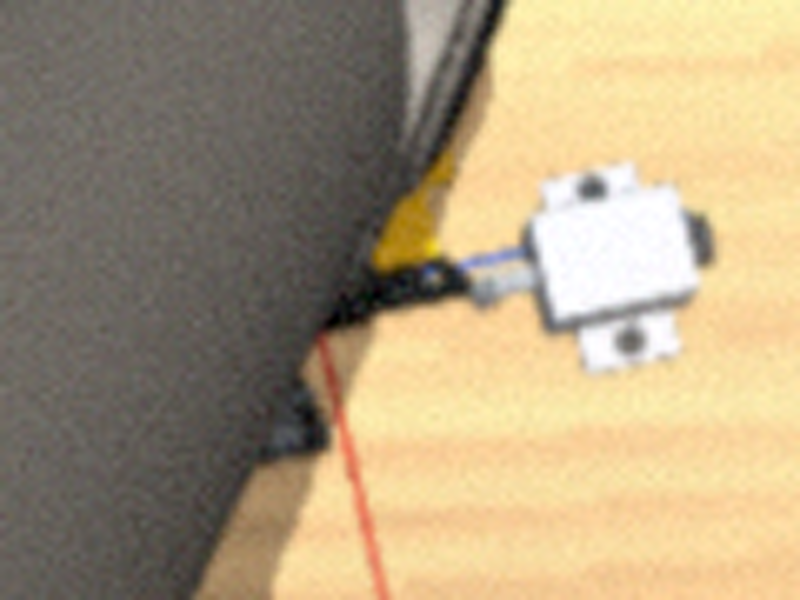

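```bash
python3 - <<'E'
from h import *
im,d,c=load('t9')
g=lambda x,y,z:ray(c,300+(x+.5)/6.667-.5,110+(y+.5)/6.667-.5,z)[:2]
k=dict(yaw=np.radians(-78.0),pc=np.array([.6206,.0696]))
for n,x,y,z in[('roller',484,293,.0125),('corner',470,286,.005),('tipshort',452,261,.005),('tongue-yside',400,312,.005),('lipedge',378,270,.014),('lipedgeR',440,254,.014)]:
    print(n,(1000*w2fix(g(x,y,z),**k)).round(1))
a=cv2.convertScaleAbs(im[:,:,::-1],alpha=2.5)
cv2.imwrite('pics/t9d.png',cv2.resize(a[135:165,345:385],(800,600),interpolation=cv2.INTER_CUBIC))
E
```

```text
roller [109.3 -12.8]
corner [106.8  -8.1]
tipshort [103.3   0.7]
tongue-yside [ 84.  -11.3]
lipedge [79.3  1. ]
lipedgeR [98.9  1.7]
```

View pics/t9d.png

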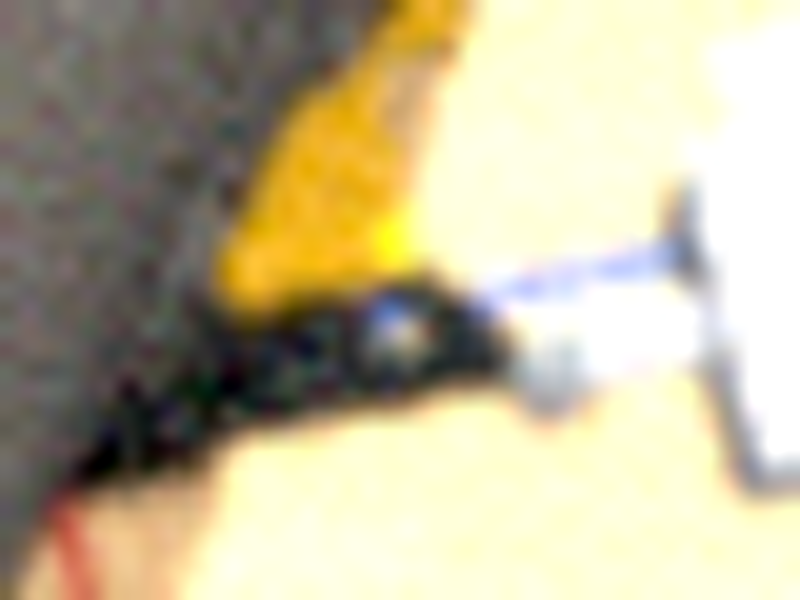

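>>> {"name": "send_rows", "arguments": {
  "linear": [
    [0, 0.003, 0.0],
    [0, 0.003, 0.0]
  ],
  "twist": [
    [0, 0, 0],
    [0, 0, 0]
  ],
  "gripper": [0.015, 0.015]
}}

```text
clock: 11.6
tcp_pos: [0.6507, -0.0712, 0.0068]
tool_rot: [[-0.195, 0.981, -0.016], [0.981, 0.195, 0.004], [0.007, -0.015, -1.0]]
ft_force: [-11.3, -4.2, 10.5]
grip_width: 0.0225
```

```bash
python3 arc.py 1,2
```

```text
2
[[-0.0002,0.0027,0.0001],[0.0,0.0025,-0.0]]
[[-0.015,-0.0074,-0.0175],[0.0,0.0,-0.0175]]
pivot err x,y (mm) 1.014906183192484 -0.1922030587801928 fix ang -0.7332242566277216 F [ -1.8 -12.  -10.3] T [ 2.53 -0.64 -0.06]
```

>>> {"name": "send_rows", "arguments": {
  "linear": [
    [0, 0, 0],
    [0, 0, 0],
    [0, 0, 0],
    [0, 0, 0]
  ],
  "twist": [
    [0, 0, 0],
    [0, 0, 0],
    [0, 0, 0],
    [0, 0, 0]
  ],
  "gripper": [0.015, 0.03, 0.05, 0.05]
}}

```text
clock: 12.1
tcp_pos: [0.653, -0.0667, 0.0073]
tool_rot: [[-0.2, 0.98, -0.014], [0.98, 0.2, 0.008], [0.011, -0.012, -1.0]]
ft_force: [-0.5, -0.4, 1.1]
grip_width: 0.0501
```

```bash
python3 arc.py 1,2
```

```text
2
[[-0.0042,0.0002,0.0006],[0.0,0.0025,-0.0]]
[[-0.0119,-0.0112,-0.0175],[-0.0,0.0,-0.0175]]
pivot err x,y (mm) 4.9794113778747136 2.3161193790163646 fix ang -0.47812578746183476 F [-0.2 -0.6 -1.1] T [-0.02 -0.02 -0.06]
```

Free of contact; lift straight up and get out of the top camera's view.

>>> {"name": "send_rows", "arguments": {
  "linear": [
    [0, 0, -0.01],
    [0, 0, -0.03],
    [0, 0, -0.05],
    [0, 0, -0.05],
    [-0.03, -0.04, -0.03],
    [-0.03, -0.04, 0],
    [-0.03, -0.04, 0],
    [0, 0, 0]
  ],
  "twist": [
    [0, 0, 0],
    [0, 0, 0],
    [0, 0, 0],
    [0, 0, 0],
    [0, 0, 0],
    [0, 0, 0],
    [0, 0, 0],
    [0, 0, 0]
  ],
  "gripper": [0.05, 0.05, 0.05, 0.05, 0.05, 0.05, 0.05, 0.05]
}}

```text
clock: 13.1
tcp_pos: [0.5561, -0.1825, 0.1891]
tool_rot: [[-0.202, 0.979, -0.006], [0.979, 0.202, 0.009], [0.01, -0.004, -1.0]]
ft_force: [1.0, 0.6, 0.7]
grip_width: 0.05
```

```bash
python3 - <<'E'
from h import *
im,d,c=cap('top','t10')
a=cv2.convertScaleAbs(im[:,:,::-1],alpha=1.7)
cv2.imwrite('pics/t10b.png',cv2.resize(a[90:210,220:460],(800,400),interpolation=cv2.INTER_CUBIC))
im,d,c=cap('wrist','w10')
cv2.imwrite('pics/w10b.png',cv2.convertScaleAbs(im[:,:,::-1],alpha=1.5))
E
```

```text
(no output)
```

View pics/t10b.png

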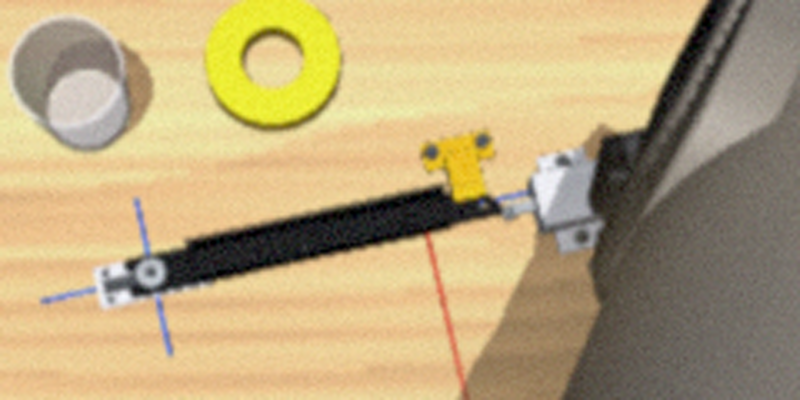

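View pics/w10b.png

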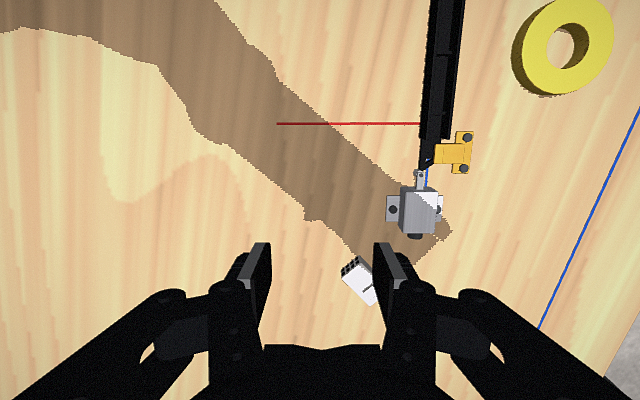

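Looks in line with the stop. Enlarge the catch and measure it.

```bash
python3 - <<'E'
from h import *
im,d,c=load('w10')
a=cv2.convertScaleAbs(im[:,:,::-1],alpha=2)
cv2.imwrite('pics/w10d.png',cv2.resize(a[125:200,390:490],(800,600),interpolation=cv2.INTER_CUBIC))
# channel outline overlay at home in top
im,d,c=load('t10'); k=dict(yaw=np.radians(-78.0),pc=np.array([.6206,.0696]))
# principal axis of dark trough
m=(im.max(2)<60).astype(np.uint8); m[:130]=0;m[190:]=0;m[:,:278]=0;m[:,352:]=0
v,u=np.nonzero(m); W=np.array([1000*w2fix(ray(c,a,b,.022)[:2],**k) for a,b in zip(u,v)])
for lo,hi in((-80,-40),(-40,0),(0,40),(40,70)):
    s=W[(W[:,0]>lo)&(W[:,0]<hi)]; print(lo,len(s),s[:,1].mean().round(2),s[:,1].min().round(1),s[:,1].max().round(1))
E
```

```text
-80 259 -1.67 -15.2 11.5
-40 257 -1.91 -15.1 11.2
0 258 -2.05 -15.2 11.2
40 181 -1.41 -15.5 33.1
```

View pics/w10d.png

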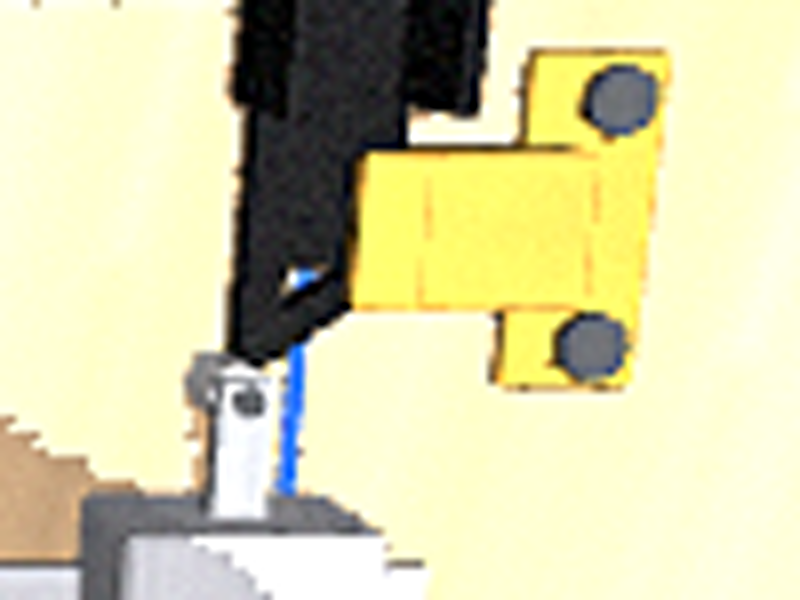

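```bash
python3 - <<'E'
from h import *
im,d,c=load('w10'); k=dict(yaw=np.radians(-78.0),pc=np.array([.6206,.0696]))
g=lambda x,y,z:1000*w2fix(ray(c,390+(x+.5)/8-.5,125+(y+.5)/8-.5,z)[:2],**k)
for n,x,y,z in[('lipL',360,155,.014),('lipR',351,305,.014),('tongue-y a',245,150,.005),('tongue-y b',235,340,.005),('tongue-y b z0',235,340,0),('corner',240,362,.005),('bevel',350,308,.005),('roller top',212,376,.0125),('blue',290,440,0),('trough -y top',238,100,.022),('trough +y top',482,110,.022)]: print(n,g(x,y,z).round(1))
E
```

```text
lipL [80.7  0.8]
lipR [99.7  1.4]
tongue-y a [ 80.9 -11. ]
tongue-y b [105.7 -10.3]
tongue-y b z0 [106.6  -8.7]
corner [108.7  -9.4]
bevel [101.5   4.5]
roller top [109.2 -15.2]
blue [ 1.203e+02 -1.000e-01]
trough -y top [ 73.3 -17.7]
trough +y top [74.5 12.4]
```

```bash
python3 -c "
from cell import env
print(env.hand_in())"
```

```text
the job is handed in; nothing more can be done
None
```

The black channel is loaded in its holder and the job is handed in, at about 13 s of the 56 s allowed.

- **How it went:** I gripped the channel near its tongue end and turned it to about 22° from the blue line. I slid the fork under the post head and pushed it home with 11 N. I then swung it round the post, past the roller and under the lip to the yellow stop, opened the fingers and backed the arm off.
- **Seat and catch:** The last 12 N push at the stop moved the tongue no further. It also held against a pull of about 6 N the other way.
- **Final pictures:** The channel lies parallel to the blue line to about 0.3°. The tongue's free side is 11.6 mm from the lip edge, against 12 mm expected at the stop. The roller sits behind the tongue's corner, and the cup, tape and connector look unmoved.
- **Less certain:**
  - The roller measured about 4 mm farther out sideways than its nominal position. I put this down to it being partly hidden behind the bolt, so I can't give the catch's exact travel.
  - During the swing the force peaked briefly at about 28 N sideways and 22 N vertically, as the tongue passed the roller and met the stop.

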